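# Set the sample carrier on the alignment stage

## Robot

A 6-joint arm with a two-finger parallel gripper is mounted at the origin on the work surface. World frame = base frame: x ahead of the robot, y to its left, z up, the work surface at z = 0. Lengths are in m, angles in degrees, forces in N, time in s.
With the tool pointing down it reaches from about 0.25 to 0.775 m from the base axis. Payload 8.9 kg.
Tool frame: the origin (TCP) lies at the very end of the fingers, on their centre line; the grasp point (between the pads) lies 19 mm behind it (grip_point_offset is the distance from the TCP to the grasp point, in m); z points along the fingers, y is the line along which they close (so a half turn about z gives the same grasp; the last joint's range is limited). The gripper opens to 85 mm and grips with 20 to 120 N. Pads are 22 mm wide; open, the fingers measure 114 mm over their backs; the gripper's body (76 mm by 85 mm) begins 54 mm behind the grasp point. The pads swing forward as they close: fully open they stand 13 mm farther back than shut.
Start: joints at [69.139, 16.656, -8.789, 64.555, 0, 82.019], TCP at [0.117, 0.512, 0.231] pointing down, gripper open.
Joint ranges: [-144.48, 144.48], [-52.06, 99.96], [-74.48, 78.29], [-112.23, 115.85], [-86.99, 84.42], [-180, 180]. Speed limits (degrees/s): [127.2, 127.2, 159.86, 180, 180, 180].

## Interface

Orientations are given as a 3x3 rotation matrix whose columns are the frame's x, y, z axes.
In Python, from station import movep, line_to, move_joints, let_go, close, dwell, ik, get_obs, get_image, IKError, job_done, find_in, landmark_of, grip_point_offset gives the robot as it stands. Calls block until the motion is done:
- movep(position, orientation): joint-space move of the TCP to a pose.
- line_to(position, frame=None, velocity=0.15): straight line of the TCP; frame=None keeps the orientation; velocity is the mean speed in m/s.
- move_joints(angles): joint-space move.
- let_go() and close(squeeze=None): open the fingers fully, or close them until they stop; squeeze is the grip in N (None keeps the last).
- dwell(seconds).
- ik(position, orientation): joint angles nearest the present ones, or None.
- get_obs(): the state.
- get_image(name): name is "side" or "top"; returns a dict with "image" (400x640x3 uint8, red, green, blue), "z_map" (400x640 float32, m along the optical axis (not along the pixel's ray), 0 where there is no reading), "intrinsics" (3x3 intrinsics, pixels), "T" (4x4, takes a point from camera to world coordinates). Camera axes: x right, y up, looking along -z (the intrinsics and any distortion apply to the point x, -y, -z); pixel columns grow to the right and rows downward; lengths in m; the calibration is good to about 2 mm. A picture is of the moment at which its call begins.
A pose or a line that the arm cannot do raises IKError and nothing moves.
- job_done(): hands the job in; it is judged then, once.
Trained networks look in a picture, given as the dict that the camera call returned (one of the last four; its "shot" number tells which), for a name from the list of things; names that differ only in an ending like _2 or _b are one class to them, and where a whole thing is asked for, a point or a joint stands for the part that bears it (a point fixed in the world has none). Each returns a list of dicts, best first, with "score" (0 to 1); they miss things now and then, are a little off and sometimes report something else, mostly with a low value. They report only what shows in the picture. A call takes as long as a camera call.
- find_in(thing, picture): "at" ([x, y, z] in m, in the coordinates of the camera as it stood for that picture, good to about 4 mm: the middle of the surface that is visible of it).
- landmark_of(thing, picture): "at" ([x, y, z] in m, in the coordinates of the camera as it stood for that picture, good to about 4 mm: a listed point, or the origin of a listed thing).
The state is a dict: "time": time; "joints": joint angles; "joint_velocities": joint speeds; "tau": joint torques, N m; "tool_pos": TCP position; "eef_rot": TCP orientation; "contact_force": force on the tool from outside, world axes, zero at the start; "wrist_torque": the same for the moment, N m; "finger_gap": finger opening in m; "grip_force": force on a finger pad.
Only numpy, scipy, OpenCV 4.12 (cv2) and the standard library are available. Lean on these libraries where they do the work, as an engineer would, in place of code of your own. Each camera call takes 0.05 s, during which the arm holds its last target. There are 200 camera calls.

## Task

Pick up the bright green sample carrier by its clamp block and set it on the narrow raised pedestal of the alignment stage: lying flat, centred on the pedestal and square to it, with its long side along the pedestal's long side (either end may lead). Lower it onto the pedestal before letting go, do not drop it, and leave the red carrier and the loose motor where they are.

Things in the scene. Friction and masses are not known exactly. Their poses are not given: they have to be found in the camera images.
- green_carrier: Loose on the table: bright green acrylic plate 100 (x) by 70 (y) by 8 mm thick; on its middle a bare aluminium clamp block 30 (x) by 24 (y) by 36 mm tall (top 44 mm above the plate's underside). 0.11 to 0.18 kg. Origin: centre of the plate's underside; x along the plate's long side, z up. Grasp the block from above across its 24 mm width (along y).
- rest (a point): Centre of the top face of the stage's pedestal: an upright aluminium post with a blue top 60 (x) by 36 (y) mm, 150 mm above the table. It stands in the middle of a fixed alignment stage (dark granite block 240 (x) by 180 (y) by 40 mm, steel bed, aluminium carriage); the rest of the stage is at least 50 mm lower than its top. x along the pedestal's long side, z up.
- red_carrier: Bystander: a carrier of the same shape and size as the green one with a red plate, loose on the table. Origin: centre of its underside; x along its long side. Leave it alone.
- motor: Bystander: a loose square motor, black with aluminium ends, 42 by 42 by 48 mm, with a thin shaft that stands up to 64 mm. Origin: centre of its underside. Leave it alone.

How it is judged:
By the outcome, as a careful person would: the job done as asked, in the order asked, and still so for the second after the job is handed in, with the robot touching nothing.
It also fails if it takes over 35 s, if anything falls off the work surface, if the arm or the gripper's body presses on something with over 40 N, if the wrist force passes 120 N, or if a joint passes its speed limit or range.

## Working session

There is one attempt and no reset: what is moved stays moved. The work goes in short steps, each a Python script; the robot and the scene stay as the last script left them, time stands still between calls to the robot, and variables do not carry over. Pictures are saved under pics/ and viewed, at most 10 in all, crops included, and the job is handed in when it is done.

```bash
mkdir -p pics; ls
cat > h.py <<'E'
import numpy as np, cv2
from station import *
def world(im,p):
    return (im["T"]@np.r_[p,1])[:3]
def cloud(im):
    z=im["z_map"];K=im["intrinsics"];v,u=np.indices(z.shape)
    P=np.stack([(u-K[0,2])/K[0,0]*z,-(v-K[1,2])/K[1,1]*z,-z,np.ones_like(z)],-1)
    W=(P@im["T"].T)[...,:3]; W[z<=0]=np.nan
    return W
E
python3 - <<'E'
from h import *
np.set_printoptions(precision=4,suppress=True)
print(grip_point_offset)
for n in("side","top"):
    im=get_image(n); print(n,[k for k in im], im["intrinsics"].tolist(),im["T"].round(3).tolist())
    np.savez(n+".npz",**{k:im[k] for k in("image","z_map","intrinsics","T")})
    cv2.imwrite(f"pics/{n}0.png",im["image"][...,::-1])
    for t in("green_carrier","rest","red_carrier","motor"):
        print(t,[(round(d["score"],2),world(im,d["at"])) for d in landmark_of(t,im)[:2]],[(round(d["score"],2),world(im,d["at"])) for d in find_in(t,im)[:2]])
print(get_obs())
E
```

```text
pics
station.py
0.0187
side ['image', 'z_map', 'intrinsics', 'T', 'shot'] [[383.34460648932054, 0.0, 315.9930903929475], [0.0, 383.34460648932054, 193.14168022626473], [0.0, 0.0, 1.0]] [[0.951, 0.179, -0.25, 0.356], [-0.307, 0.605, -0.734, -0.524], [0.02, 0.776, 0.631, 0.566], [0.0, 0.0, 0.0, 1.0]]
green_carrier [(0.56, array([ 0.4887,  0.3182, -0.0061]))] [(0.61, array([0.4846, 0.305 , 0.0019]))]
rest [(0.76, array([ 0.5488, -0.2826,  0.1454]))] [(0.73, array([ 0.5348, -0.2996,  0.0541]))]
red_carrier [(0.91, array([ 0.4519,  0.0693, -0.0001]))] [(0.94, array([0.4447, 0.0554, 0.0057]))]
motor [(0.83, array([ 0.6481,  0.1009, -0.0007]))] [(0.89, array([0.6412, 0.0875, 0.0397]))]
top ['image', 'z_map', 'intrinsics', 'T', 'shot'] [[464.6790418412368, 0.0, 313.6755864405002], [0.0, 464.6790418412368, 198.89929498300498], [0.0, 0.0, 1.0]] [[0.026, 0.983, -0.183, 0.379], [-1.0, 0.024, -0.016, 0.018], [-0.011, 0.183, 0.983, 1.029], [0.0, 0.0, 0.0, 1.0]]
green_carrier [(0.9, array([0.4882, 0.3149, 0.0035]))] [(0.8, array([0.4878, 0.3159, 0.0094]))]
rest [(0.81, array([ 0.5484, -0.278 ,  0.1
[... 160 characters left out ...]
(0.85, array([ 0.6528,  0.1026, -0.0006])), (0.65, array([ 0.4938,  0.3182, -0.0004]))] [(0.69, array([0.6501, 0.1014, 0.0498]))]
{'time': 0.9, 'joints': array([69.1392, 16.6575, -8.7902, 64.5559, -0.0002, 82.02  ]), 'joint_velocities': array([-0.0048,  0.0275, -0.0468, -0.085 ,  0.0255, -0.0241]), 'tau': array([ -0.0005, -53.7015,  33.1641,   0.0014,  -0.0002,   0.    ]), 'tool_pos': array([0.117 , 0.5118, 0.2313]), 'eef_rot': array([[-0.9748,  0.2229, -0.    ],
       [ 0.2229,  0.9748, -0.0001],
       [ 0.    , -0.0001, -1.    ]]), 'contact_force': array([ 0.3562, -0.2342,  0.0122]), 'wrist_torque': array([-0.0167,  0.0576, -0.0392]), 'grip_force': 0.0, 'finger_gap': 0.08505148674949477}
```

View pics/top0.png

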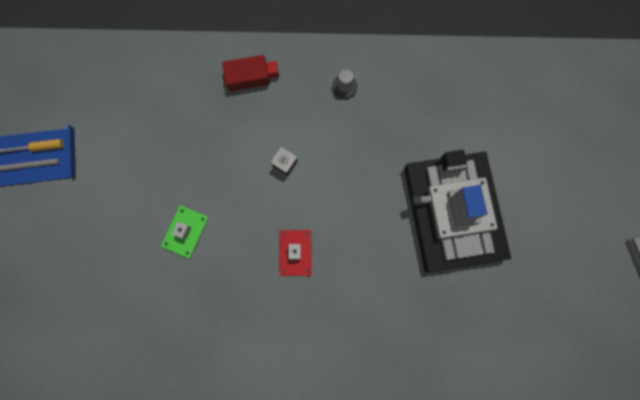

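View pics/side0.png

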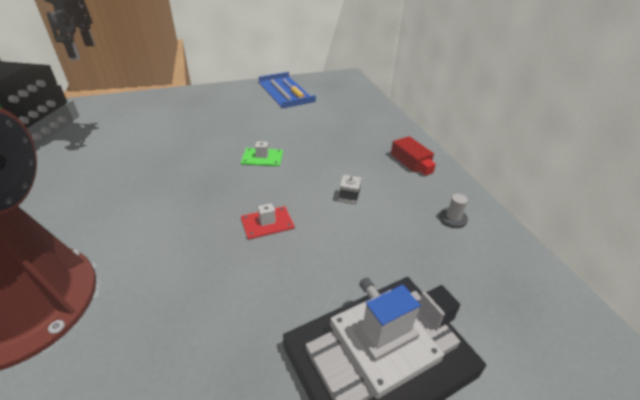

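```bash
cat > meas.py <<'E'
import numpy as np,cv2
from h import cloud
np.set_printoptions(precision=4,suppress=True)
def rect(pts):
    r=cv2.minAreaRect((pts[:,:2]*1000).astype(np.float32)); (c,(w,h),a)=r
    if w<h: w,h,a=h,w,a+90
    return np.array(c)/1000,w,h,(a+90)%180-90
def big(m):
    n,l,s,_=cv2.connectedComponentsWithStats(m.astype(np.uint8)); return l==1+np.argmax(s[1:,4]) if n>1 else m
def report(im,W=None):
    W=cloud(im); hsv=cv2.cvtColor(im["image"],cv2.COLOR_RGB2HSV); H,S,V=[hsv[...,i].astype(int) for i in range(3)]
    out={}
    for n,m in dict(green=(abs(H-60)<18)&(S>100)&(V>60),red=((H<8)|(H>172))&(S>110)&(V>60),
        blue=(abs(H-108)<15)&(S>90)&(V>50)).items():
        m=big(m&np.isfinite(W[...,2])); p=W[m]
        if len(p)<10: continue
        zm=np.median(p[:,2]); p=p[abs(p[:,2]-zm)<.006]
        print(n,len(p),"z",zm.round(4),"rect",*rect(p),"mean",p.mean(0))
if __name__=="__main__":
    for n in("top","side"):
        im=dict(np.load(n+".npz")); print(n); report(im)
        W=cloud(im)
        for nm,c,lo,hi in(("block",(.488,.316),.03,.06),("post",(.548,-.28),.135,.17)):
            m=(np.hypot(W[...,0]-c[0],W[...,1]-c[1])<.05)&(W[...,2]>lo)&(W[...,2]<hi)
            p=W[m]; 
            if len(p)>5: print(nm,len(p),np.median(p[:,2]),*rect(p), p.mean(0))
E
python3 meas.py
```

```text
top
green 1185 z 0.0083 rect [0.489  0.3195] 101.20680236816406 70.81794738769531 -20.972702026367188 mean [0.4884 0.3172 0.0083]
red 1212 z 0.0085 rect [0.4491 0.0714] 98.3376693725586 68.23738098144531 2.073596954345703 mean [0.4486 0.0714 0.0085]
blue 2628 z 0.0066 rect [0.6544 0.6726] 173.5311737060547 120.68368530273438 -81.25246715545654 mean [0.6494 0.6776 0.0063]
block 184 0.04394183297920262 [0.49   0.3194] 29.92624855041504 25.470012664794922 -21.37714385986328 [0.4894 0.3177 0.0432]
post 673 0.1501808362158119 [ 0.5473 -0.2758] 60.08795166015625 37.697479248046875 10.561088562011719 [ 0.5465 -0.274   0.1493]
side
green 472 z 0.0061 rect [0.4896 0.3145] 97.44384002685547 70.54418182373047 -21.5006103515625 mean [0.4885 0.3069 0.006 ]
red 587 z 0.038 rect [ 0.0742 -0.0325] 153.3402099609375 63.130191802978516 63.536861419677734 mean [ 0.0596 -0.0504  0.0381]
blue 1137 z 0.1486 rect [ 0.5466 -0.2792] 60.48686981201172 37.094154357910156 9.92922592163086 mean [ 0.546  -0.2803  0.1487]
block 111 0.041171849353652035 [0.4887 0.3147] 30.311086654663086 26.03842544555664 -21.21826171875 [0.4883 0.3112 0.0394]
post 1441 0.14846317167900708 [ 0.5463 -0.2794] 60.97638702392578 37.53105163574219 9.715550422668457 [ 0.5438 -0.2826  0.1472]
```

The top view shows the green plate at about (185,231) and the blue pedestal top at (474,202). The side view shows them at (262,156) and (393,305). Sizes and heights agree with the text, and the two views differ by about 4 mm in y, so I'll average them and re-measure once the carrier is held.

```bash
cat >> h.py <<'E'
def R(yaw):  # tool down, tool x along yaw (deg)
    c,s=np.cos(np.radians(yaw)),np.sin(np.radians(yaw))
    return np.array([[c,s,0],[s,-c,0],[0,0,-1.]])
E
python3 - <<'E'
from h import *
np.set_printoptions(precision=4,suppress=True)
g=np.array([.4893,.317]);p=np.array([.5468,-.2775])
for a in(-21.2,158.8): print(a,ik([*g,.1],R(a)),ik([*g,.015],R(a)))
for a in(10.1,190.1): print(a,ik([*p,.26],R(a)),ik([*p,.165],R(a)))
yaw=158.8 if ik([*g,.1],R(158.8)) is not None else -21.2
q=[(np.abs(ik([*g,.1],R(a))-get_obs()["joints"]).max(),a) for a in(-21.2,158.8) if ik([*g,.1],R(a)) is not None]
yaw=min(q)[1]; print("yaw",yaw)
movep([*g,.1],R(yaw)); line_to([*g,.015],velocity=.1)
o=get_obs();print(o["time"],o["tool_pos"],o["contact_force"])
close(50); o=get_obs();print(o["time"],o["finger_gap"],o["grip_force"],o["contact_force"])
line_to([*g,.07],velocity=.1); dwell(.2)
o=get_obs();print(o["time"],o["joints"],o["finger_gap"],o["grip_force"],o["contact_force"],o["wrist_torque"])
E
```

```text
-21.2 [  25.7547   28.6651  -11.3092   50.0257    0.     -133.0453] [  25.7547   34.3679  -16.3063   39.3258    0.     -133.0453]
158.8 [ 25.7547  28.6651 -11.3092  50.0257   0.      46.9547] [ 25.7547  34.3679 -16.3063  39.3258   0.      46.9547]
10.1 [-33.7356  25.8667   9.2046  73.3379   0.     136.1644] [-33.7356  28.5543  -0.8722  60.5735   0.     136.1644]
190.1 [-33.7356  25.8667   9.2046  73.3379   0.     -43.8356] [-33.7356  28.5543  -0.8722  60.5735   0.     -43.8356]
yaw 158.8
3.5167 [0.4897 0.3173 0.0156] [0.2372 0.4388 0.4839]
4.1083 0.023405709213235436 50.370826721191406 [0.0344 0.2685 4.2621]
5.0083 [ 25.7546  30.5601 -13.3485  46.1702  -0.0017  46.9543] 0.02313718064820606 49.71769094467163 [-0.1077  0.159  -1.6811] [-0.0124 -0.049  -0.0222]
```

Run:
```python
from h import *
from meas import *
g=np.array([.4893,.317]);p=np.array([.5468,-.2775])
line_to([*g,.27],velocity=.2)
movep([*p,.27],R(190.1)); line_to([*p,.215],velocity=.1); dwell(.3)
o=get_obs();print(o["time"],o["tool_pos"],o["finger_gap"],o["contact_force"],o["wrist_torque"])
for n in("top","side"):
    im=get_image(n); print(n); report(im)
    np.savez(n+"1.npz",**{k:im[k] for k in("image","z_map","intrinsics","T")})
    c=im["image"][100:300,370:570] if n=="top" else im["image"][200:400,290:490]
    cv2.imwrite(f"pics/{n}1.png",cv2.resize(c,None,fx=3,fy=3)[...,::-1])
cv2.imwrite("pics/both1.png",np.hstack([cv2.resize(cv2.imread(f"pics/{n}1.png"),(400,400)) for n in("top","side")]))
```

```text
9.3 [ 0.547  -0.2777  0.2155] 0.023149689984226004 [-0.3645 -0.2506 -0.555 ] [-0.0015 -0.0223 -0.041 ]
top
green 1231 z 0.2085 rect [ 0.5464 -0.2773] 99.85980224609375 70.95390319824219 10.476765632629395 mean [ 0.5375 -0.2728  0.2084]
red 9216 z 0.7612 rect [ 0.369  -0.1107] 127.60259246826172 58.725868225097656 -75.56054210662842 mean [ 0.3751 -0.1236  0.7616]
blue 2641 z 0.0065 rect [0.6539 0.6728] 174.9429931640625 121.17164611816406 -82.0255446434021 mean [0.6494 0.6778 0.0063]
side
green 2623 z 0.2066 rect [ 0.5453 -0.2817] 101.33070373535156 69.65840148925781 10.268312454223633 mean [ 0.533  -0.2941  0.2065]
red 1852 z 0.4857 rect [ 0.5294 -0.3044] 75.74383544921875 27.907955169677734 -36.5277099609375 mean [ 0.5271 -0.3086  0.4859]
blue 559 z 0.0045 rect [0.6502 0.6948] 230.14175415039062 118.87420654296875 -81.61479473114014 mean [0.6404 0.7049 0.0042]
```

View pics/both1.png

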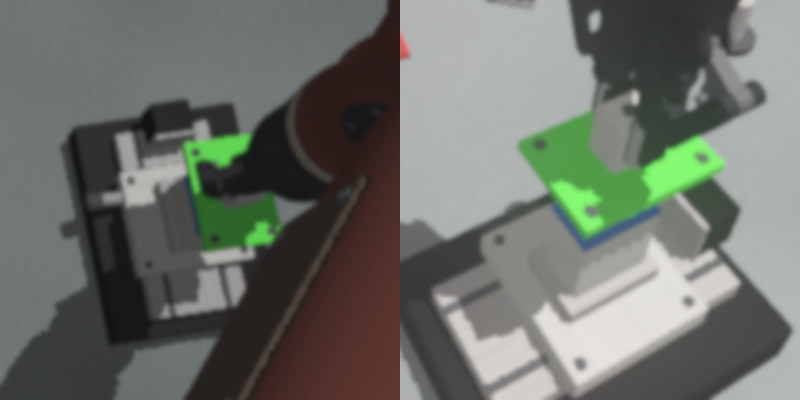

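The held plate shows in both crops (top about (230,195), side about (620,175)), level, with its long side along the pedestal. Both views agree on a residual shift of about (+1, +2) mm. I'll correct that, then lower with a contact check.

Run:
```python
from h import *
np.set_printoptions(precision=4,suppress=True)
p=np.array([.5478,-.2756])
line_to([*p,.215],R(190),velocity=.05); line_to([*p,.172],velocity=.06); dwell(.2)
f0=get_obs()["contact_force"][2]; z=.172
while z>.160:
    z-=.001; line_to([*p,z],velocity=.02); dwell(.08)
    o=get_obs(); f=o["contact_force"][2]-f0; print(z,o["tool_pos"][2],f)
    if f>4: break
print(o["time"],o["wrist_torque"])
for n in("top","side"):
    im=get_image(n); print(n); from meas import report; report(im)
cv2.imwrite("pics/side2.png",cv2.resize(im["image"][200:400,290:490],None,fx=2,fy=2)[...,::-1])
```

```text
0.17099999999999999 0.17100735895329086 -0.007410084995907784
0.16999999999999998 0.16995676056290773 -0.11719517865657303
0.16899999999999998 0.16898616672022068 0.02037605316161839
0.16799999999999998 0.16800624133101075 0.5616203450262138
0.16699999999999998 0.1669804067104928 -0.2811334276087818
0.16599999999999998 0.16598213780581078 -0.5944764341682507
0.16499999999999998 0.16538623869067517 6.172821661891572
13.05 [ 0.1756  0.2588 -0.0455]
top
green 1031 z 0.1586 rect [ 0.5473 -0.2749] 100.05575561523438 71.59871673583984 9.888468742370605 mean [ 0.5377 -0.2705  0.1584]
red 6385 z 0.7382 rect [ 0.3766 -0.1247] 114.45702362060547 55.59560012817383 -87.76392960548401 mean [ 0.3814 -0.1357  0.7385]
blue 2642 z 0.0065 rect [0.6545 0.6729] 175.12229919433594 120.42218780517578 -81.39631271362305 mean [0.6494 0.6775 0.0062]
side
green 2248 z 0.1567 rect [ 0.5463 -0.2798] 100.48951721191406 69.78187561035156 9.915925979614258 mean [ 0.5322 -0.2914  0.1565]
red 2333 z 0.4776 rect [ 0.5244 -0.3123] 90.90196228027344 14.495259284973145 -33.847225189208984 mean [ 0.5264 -0.3162  0.4778]
blue 551 z 0.0045 rect [0.6501 0.6943] 229.5147247314453 119.054931640625 -81.42933750152588 mean [0.6395 0.7058 0.0043]
```

View pics/side2.png

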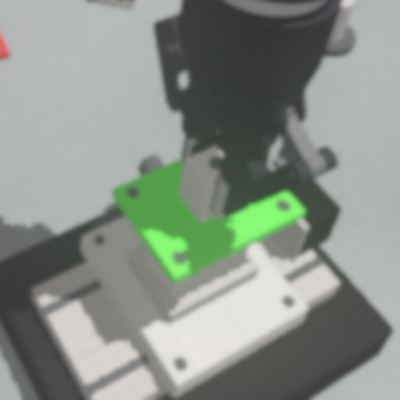

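The plate lies on the pedestal (crop centre about (205,220)), within 1 mm of its centre in both views, and contact was felt at 6 N. Releasing now.

Run:
```python
from h import *
from meas import report
dwell(.2); let_go(); dwell(.2)
o=get_obs(); print(o["finger_gap"],o["contact_force"])
t=o["tool_pos"]; line_to([t[0],t[1],.28],velocity=.1)
movep([.40,-.05,.32],R(190)); dwell(.3)
for n in("top","side"):
    im=get_image(n); print(n); report(im)
    cv2.imwrite(f"pics/{n}3.png",im["image"][...,::-1])
o=get_obs(); print(o["time"],o["contact_force"])
```

```text
0.08536003859555771 [-0.6467 -0.009  -1.1394]
top
red 33173 z 0.8118 rect [ 0.3777 -0.0317] 122.28611755371094 83.83934783935547 -17.686981201171875 mean [ 0.3795 -0.0303  0.8126]
blue 2630 z 0.0064 rect [0.6542 0.6731] 174.04800415039062 120.38842010498047 -81.69169998168945 mean [0.6493 0.6778 0.0063]
side
green 2791 z 0.1566 rect [ 0.5463 -0.2793] 100.47657012939453 70.53661346435547 10.045049667358398 mean [ 0.5397 -0.2883  0.1565]
red 618 z 0.057 rect [ 0.0748 -0.0265] 146.76055908203125 57.02072525024414 65.91795349121094 mean [ 0.0637 -0.0397  0.0569]
blue 571 z 0.0044 rect [0.6502 0.6953] 228.7279052734375 122.1978759765625 -82.07483291625977 mean [0.6402 0.7055 0.0041]
16.9333 [ 0.0147 -0.4168 -0.4065]
```

View pics/side3.png

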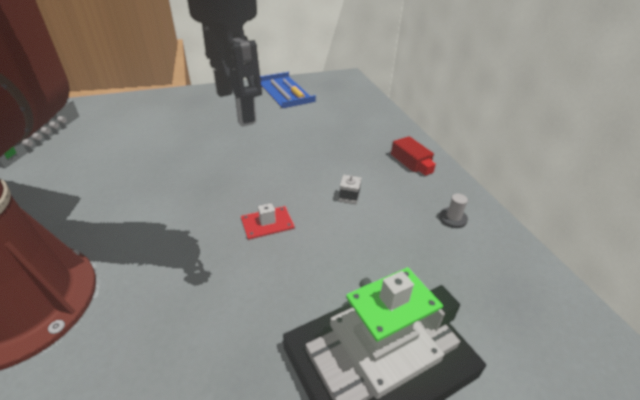

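The green carrier lies flat on the pedestal at about (395,303). Its measured centre is (.5463,-.2793) at 10.0°, against the pedestal's (.5465,-.2793) at about 10°. The red carrier (267,221) and the motor (349,188) have not moved, and the arm is clear.

```bash
python3 -c "
from station import *
print(job_done())"
```

```text
the job is handed in; nothing more can be done
None
```

The green carrier is on the pedestal, flat, square and within about 1 mm of centre by the camera measurements; the red carrier and the motor were not touched, and the job was handed in at about 17 s.

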